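# Isolate the ink mixer, line up its quarter-turn fastener and hold the panel shut

## Robot

A 6-joint arm with a two-finger parallel gripper is mounted at the origin on the work surface. World frame = base frame: x ahead of the robot, y to its left, z up, the work surface at z = 0. Lengths are in mm, angles in rad, forces in N, time in s.
With the tool pointing down it reaches from about 275 to 725 mm from the base axis. Payload 15.9 kg.
Tool frame: the origin (TCP) lies at the very end of the fingers, on their centre line; the grasp point (between the pads) lies 19 mm behind it; z points along the fingers, x is the direction in which the jaws open and shut, and the axes are right-handed (so a half turn about z gives the same grasp; the last joint's range is limited). The gripper opens to 85 mm and grips with 20 to 120 N. Pads are 22 mm wide; open, the fingers measure 114 mm over their backs; the gripper's body (76 mm by 85 mm) begins 54 mm behind the grasp point. The pads swing forward as they close: fully open they stand 13 mm farther back than shut.
Start: joints at [1.26, 0.213, -0.034, 1.323, 0, 1.571], TCP at [152.904, 476.031, 231.306] pointing down, gripper open.
Joint ranges: [-2.98, 2.98], [-0.74, 1.72], [-1.14, 1.35], [-2.1, 2.04], [-1.57, 1.44], [-3.14, 3.14]. Speed limits (rad/s): [1.89, 1.89, 2.39, 2.57, 3.14, 3.14].

## Interface

Orientations are given as a 3x3 rotation matrix whose columns are the frame's x, y, z axes.
In Python, from station import telemetry, optics, manip gives the robot as it stands. The module is installed in compiled form; this text tells all that it offers.
- The arm moves only by the shell command python3 -m crank 'ROWS' [FORCE]. ROWS is JSON, one flat list of numbers, 7 for each row, row after row: the opening, from 0 (shut) to 1 (fully open), then the shift along the tool's x, y, z in cm, then the turn, a rotation vector about the tool's x, y, z in degrees. In form: [jaw, dx, dy, dz, wx, wy, wz, jaw, dx, dy, dz, wx, wy, wz, ...]. A call has 1 to 8 rows; each row shifts and turns the pose as measured when the row begins, along the tool's axes as they then stand; what a row does not reach is not made up. A row lasts 1/12 s, in which the tool goes at most 41.7 mm and 7.16 degrees, less where a joint would pass 70% of its speed; a pose out of reach is approached as far as the arm can. A call with a gripper value outside its range is refused whole. The fingers move at their own pace and stop on an object; FORCE is the grip in N (left out, the last holds). Time passes only in rows, so rows that do not move let the fingers close. It gives the time, the measured TCP pose, the force and the opening at its end, in the units of the state.
- telemetry.observe(): the state, without advancing time (a new reading comes with each control period).
- optics.camera(name): name is "scene" or "top" or "wrist"; returns the picture (400x640x3 uint8, red, green, blue); there is no depth.
- optics.camera_model(name): a dict with "fovy" (degrees; the focal length in pixels is half the picture's height over the tangent of half this angle, whatever the lens; pixels are square), "cx", "cy" (the principal point, pixels), "D" ([k1, k2, p1, p2, k3] as OpenCV has them; the pictures are not rectified), "rvec" (rotation vector, rad) and "tvec" (3), from world to camera coordinates, as OpenCV has them. Camera axes: x right, y down, z forward; pixel columns grow to the right and rows downward; lengths in mm; the calibration is good to about 2 mm. A picture is of the moment at which its call begins: read the wrist's pose just before it. camera_model takes no time and is no camera call; for the wrist camera it gives the pose at the moment of the call.
- manip.finish_job(): hands the job in, once; it reports no verdict.
The state is a dict: "time": time; "joint_positions": joint angles; "qd": joint speeds; "joint_efforts": joint torques, N m; "tool_pos": TCP position; "orientation": TCP orientation; "wrist_force": force on the tool from outside, world axes, zero at the start; "moment": the same for the moment, N m; "grip_width": finger opening in mm.
Only numpy, scipy, OpenCV 4.12 (cv2) and the standard library are available. Lean on these libraries where they do the work, as an engineer would, in place of code of your own. Each camera call takes 0.05 s, during which the arm holds its last target. There are 200 camera calls.

## Task

Isolate the ink mixer first: at its station press the sprung knob down, turn it clockwise to its stop and let it spring back up. Then turn the quarter-turn fastener on the mixer's access panel until its slot lines up with the marks, push the sprung panel down flush against the frame, and finish while still holding it pressed there. Do not shift or tip the bowl, the carved block or the brush.

Things in the scene. Friction and masses are not known exactly. Their poses are not given: they have to be found in the camera images.
- mixer: Fixed grey box (ink mixer base) 280 (x) x 200 (y) mm; the dark steel frame on top is 90 mm above the table. Origin: underside, 120 mm behind the front face; x runs from front (vents) to back, z up. A motor head, 68 mm across, stands at x = +122 mm, reaching 75 mm above the frame. A white mark on the front frame rail lies on the x axis line.
- panel: Aluminium plate 160 (x) x 140 (y) x 5 mm on the mixer, axes parallel, centred at mixer x -20, y 0. Origin: centre of its underside: 98 mm above the table when up, 90 when flush. Slides only vertically on springs (5 N at top, 10 N flush). Carries the fastener, whose hidden pin blocks it after 1.5 mm unless aligned within 10 degrees; flush, the pin stops turning. Dark marks run along x.
- fastener (a joint): Angle (rad) of the fastener's wing and slot from the marks: 0 = in line (along the mixer's x axis). Positive = counter-clockwise seen from above; it starts between 0.6 and 1.35, so turn it clockwise by that much. Limits -0.5 and 1.57; light friction (0.05 N m), stays where it is left, no stop or click at 0.
- fastener_grip (a point): Grip point on the fastener's axis, at mixer x -65, y 0 mm, 22 mm above the plate's upper face (125 mm above the table with the panel up). A brass wing 40 mm long, 10 mm thick, on a disc of 15 mm radius, 4 mm thick; the wing's top is 32 mm above the plate; the dark slot runs along its top, along its length.
- station: Fixed grey box 100 x 100 x 60 mm high beside the mixer (left or right), which carries the isolator knob. Origin: centre of its underside; z up. At knob 0 the knob's bar lies along the station's x axis.
- plunger (a joint): How far the knob is pressed down (m): 0 = up, 0.007 = fully down. Sprung: about 5 N to start, 9 N fully down.
- knob (a joint): Turn of the knob (rad), growing clockwise seen from above: starts at 0, stop at 1.2 (about 70 degrees). A lug blocks it unless pressed down more than 4 mm (do not force it); let go beyond 1.0 it springs back up and locks there; let go earlier it stays down.
- knob_grip (a point): Grip point on the knob's axis, 99 mm above the table when up. The black knob is a bar 42 mm long, 14 mm thick, 32 mm high on a disc of 22 mm radius, 6 mm thick, whose underside is 12 mm above the station's top; the bar's top is at 109 mm, the grip point 21 mm above the disc. A white line on the bar's top marks its pointing end.
- bowl: Bystander: loose blue ceramic bowl, 140 mm across, 55 mm high, on the other side of the mixer from the station. Origin: centre of its underside.
- block: Bystander: loose carved wooden printing block 120 x 100 x 27 mm, farther back at one side. Origin: centre of its underside.
- brush: Bystander: loose standing fibre brush, pear-shaped, 84 mm across at its foot, 122 mm high, farther back at the other side. Origin: centre of its underside.

How it is judged (in metres and radians):
On the way, in this order (a step that is already met when the one before it is completed fails the run):
1. the knob is pressed down before it is turned (value of joint plunger above 0.004 m and value of joint knob below 0.5 rad), for 0.05 s.
2. the knob is turned to its stop and has sprung back up (value of joint knob above 0.9 rad and value of joint plunger below 0.002 m), for 0.2 s.
3. the fastener's slot is in line with the marks (value of joint fastener between -0.17 and 0.17 rad), for 0.1 s.
At the end, for the whole second after the job is handed in: Knob turned over 0.9 rad and up again (within 2 mm); slot within 0.17 rad of the marks; panel within 1.5 mm of flush, the robot still pressing on it or its fastener with over 4 N; bowl, block and brush upright and within 30 mm of where they were (all of step 2 and all of step 3 and z of panel in the frame of mixer below 0.0915 m and contact force between any of the fingers, the arm and panel above 4 N and distance of each of bowl, block, brush from where it was at the start of the episode below 0.03 m and angle between each of bowl, block, brush's own z axis and vertical below 0.3 rad); the arm keeps its last pose, push and grip.
It fails at once if the bowl is shifted or tipped (distance of bowl from where it was at the start of the episode above 0.03 m or angle between bowl's own z axis and vertical above 0.3 rad).
It fails at once if the block is shifted or tipped (distance of block from where it was at the start of the episode above 0.03 m or angle between block's own z axis and vertical above 0.3 rad).
It fails at once if the brush is shifted or tipped (distance of brush from where it was at the start of the episode above 0.03 m or angle between brush's own z axis and vertical above 0.3 rad).
It also fails if it takes over 48 s, if anything falls off the work surface, if the arm or the gripper's body presses on something with over 40 N, if the wrist force passes 120 N, or if a joint passes its speed limit or range.

## Working session

There is one attempt and no reset: what is moved stays moved. The work goes in short steps, Python scripts to look and compute and a shell command to move; the robot and the scene stay as the last step left them, time stands still between calls to the robot, and variables do not carry over. Pictures are saved under pics/ and viewed, about 8 in all and at most 12, crops included, and the job is handed in when it is done.

```bash
mkdir -p pics
cat > h.py <<'E'
import numpy as np, cv2
from station import telemetry, optics, manip
def snap(name,fn=None):
    m=optics.camera_model(name); im=optics.camera(name)
    if fn: cv2.imwrite('pics/'+fn,im[...,::-1])
    return im,m
def K(m):
    f=200/np.tan(np.radians(m['fovy'])/2); return np.array([[f,0,m['cx']],[0,f,m['cy']],[0,0,1]])
def ray(m,px,z):
    p=cv2.undistortPoints(np.array(px,float).reshape(-1,1,2),K(m),np.array(m['D'],float)).reshape(-1,2)
    R=cv2.Rodrigues(np.array(m['rvec'],float))[0]; t=np.array(m['tvec'],float).ravel()
    c=-R.T@t; d=np.c_[p,np.ones(len(p))]@R
    return c+d*((z-c[2])/d[:,2])[:,None]
def proj(m,P):
    return cv2.projectPoints(np.array(P,float).reshape(-1,3),np.array(m['rvec'],float),np.array(m['tvec'],float),K(m),np.array(m['D'],float))[0].reshape(-1,2)
E
python3 - <<'E'
from h import *
s=telemetry.observe();print(s)
a,m=snap('top','top1.png');print(m)
b,m=snap('scene','scene1.png');print(m)
E
```

```text
{'time': 0.0, 'joint_positions': array([ 1.25996475e+00,  2.13350712e-01, -3.50649370e-02,  1.32350943e+00,
       -5.09108780e-06,  1.57078445e+00]), 'qd': array([0.00042638, 0.00149686, 0.00117936, 0.00125802, 0.00035067,
       0.00102239]), 'joint_efforts': array([-1.03867038e-03, -6.86159635e+01,  4.87117767e+01,  1.74858270e-02,
       -7.74512341e-05, -2.30314822e-05]), 'tool_pos': array([152.82014421, 475.70739191, 230.81657157]), 'orientation': array([[ 3.05838965e-01,  9.52083196e-01, -3.40382540e-04],
       [ 9.52082587e-01, -3.05839154e-01, -1.07621985e-03],
       [-1.12875314e-03,  5.07767653e-06, -9.99999363e-01]]), 'wrist_force': array([-0.95464317, -0.41854196,  0.53404829]), 'moment': array([-0.03927471, -0.03311041, -0.01399381]), 'grip_width': 85.33561229116197}
{'fovy': 49.47720253687406, 'cx': 309.33866958595206, 'cy': 196.2439629437515, 'D': array([0.01628613, 0.        , 0.        , 0.        , 0.        ]), 'rvec': array([ 2.14995769, -2.18831377,  0.08564106]), 'tvec': array([  18.95496885,  584.44433744, 1228.15452261])}
{'fovy': 53.123931727707685, 'cx': 322.2389885524436, 'cy': 193.3025609051572, 'D': array([-0.01330994,  0.        ,  0.        ,  0.        ,  0.        ]), 'rvec': array([ 1.74522804,  1.84297221, -0.70767782]), 'tvec': array([  23.68230474, -348.09538587, 1615.18479549])}
```

View pics/top1.png

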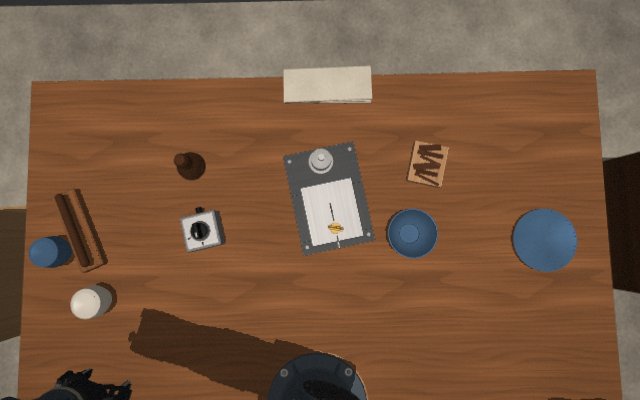

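The top view shows the station at about (201,230), the mixer at (330,198) with its fastener at (335,228), the bowl at (412,233), the block at (428,163) and the brush at (190,165). I'll crop the station and the mixer at a larger scale.

Run:
```python
from h import *
im=cv2.imread('pics/top1.png')
a=cv2.resize(im[195:265,165:240],None,fx=5,fy=5,interpolation=cv2.INTER_CUBIC)
b=cv2.resize(im[135:262,275:385],None,fx=4,fy=4,interpolation=cv2.INTER_CUBIC)
c=np.zeros((508,375+440,3),np.uint8);c[:350,:375]=a;c[:508,375:815]=b
cv2.imwrite('pics/c1.png',c[:,:800])
_,_=0,0
m=optics.camera_model('top')
print(ray(m,[(201,230)],60),ray(m,[(335.5,228.5)],130),ray(m,[(199.5,231)],109), ray(m,[(412,233)],55),ray(m,[(428,163),(190,165)],30))
```

```text
[[492.30282157 313.15982247  60.        ]] [[488.78494744 -59.91585141 130.        ]] [[488.82757943 304.34551543 109.        ]] [[ 473.81904264 -276.58823522   55.        ]] [[ 674.55822301 -335.89629428   30.        ]
 [ 681.95821175  354.09297325   30.        ]]
```

View pics/c1.png

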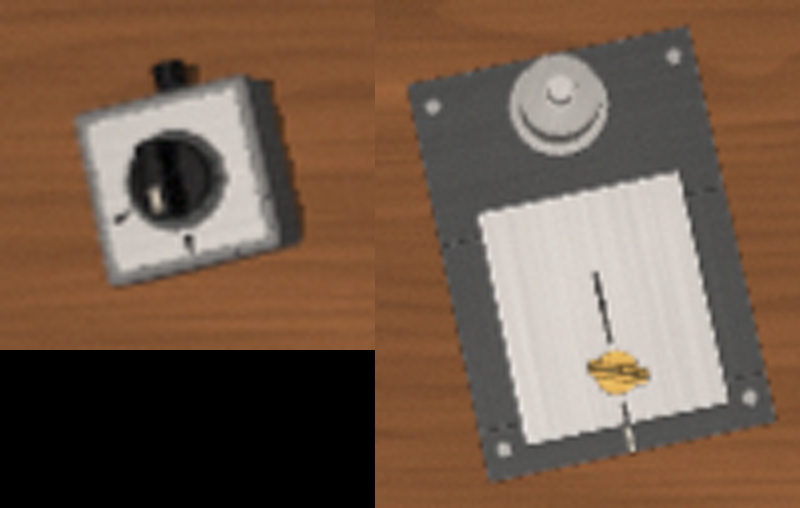

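The crop shows the station's top with corners near (78,120), (245,78), (282,248) and (112,285). The knob's white line points down towards the robot. The mixer's frame corners are (410,88), (688,28), (775,422) and (490,480), and the slot lies roughly across the marks.

```bash
cat >> h.py <<'E'
deg=lambda v:np.degrees(np.arctan2(v[1],v[0]))
E
python3 - <<'E'
from h import *
m=optics.camera_model('top')
S=ray(m,np.array([(78,120),(245,78),(282,248),(112,285)])/5+[165,195],60)
print('st',S.mean(0),deg(S[3]-S[0]),deg(S[2]-S[1]),deg(S[1]-S[0])+90,deg(S[2]-S[3])+90,np.linalg.norm(S-np.roll(S,1,0),axis=1))
f=lambda p:np.array(p)/4+[275-375/4,135]
M=ray(m,f([(410,88),(688,28),(775,422),(490,480)]),90)
a=[deg(M[0]-M[3]),deg(M[1]-M[2]),deg(M[0]-M[1])-90,deg(M[3]-M[2])-90]
print('mix',M.mean(0),a,np.linalg.norm(M-np.roll(M,1,0),axis=1))
t=np.radians(np.mean(a));u=np.array([np.cos(t),np.sin(t),0])
c=M.mean(0)  # frame centre = mixer x +20
print('fast',c-85*u, 'from img',ray(m,f([(618,372)]),128))
L=ray(m,f([(597,272),(610,342),(626,405)]),103);print(deg(L[0]-L[2]),deg(L[0]-L[1]))
W=ray(m,f([(588,370),(648,377)]),135);print('slot',deg(W[0]-W[1])-np.degrees(t))
E
```

```text
st [488.16654708 313.54361966  60.        ] -167.79865372234747 -167.5859367904804 13.152091067745062 11.225829085806978 [94.39974112 96.28152387 97.6433938  96.64478734]
mix [572.83065298 -45.44378443  90.        ] [np.float64(10.715286731932949), np.float64(10.758978056714303), np.float64(11.214687091336984), np.float64(10.47373231183829)] [274.78851451 196.98679969 277.33689148 197.19255476]
fast [489.33364446 -61.35760132  90.        ] from img [[490.11932885 -60.6994292  128.        ]]
11.03234721079131 9.257149877207995
slot 71.57958625546033
```

```bash
python3 -m crank '[1,-0.6,4.1,0,0,0,0,1,-0.6,4.1,0,0,0,0,1,-0.6,4.1,0,0,0,0,1,-0.6,4.1,0,0,0,0,1,-0.6,4.1,0,0,0,0,1,-0.6,4.1,0,0,0,0,1,-0.6,4.1,0,0,0,0,1,-0.6,4.1,0,0,0,0]' 60; python3 -m crank '[1,0,2,0,0,0,-7,1,0,2,0,0,0,-7,1,0,1,0,0,0,-7,1,0,0,0,0,0,-7,1,0,0,0,0,0,0]'
```

```text
time: 0.77
tool_pos: [449.5, 330.1, 228.5]
orientation: [[0.293, 0.956, -0.004], [0.956, -0.293, -0.003], [-0.004, -0.003, -1.0]]
wrist_force: [-0.3, 1.2, 0.3]
grip_width: 85.4
time: 1.18
tool_pos: [507.5, 312.6, 224.9]
orientation: [[-0.201, 0.98, -0.007], [0.98, 0.201, -0.006], [-0.005, -0.008, -1.0]]
wrist_force: [-0.1, -0.2, 0.2]
grip_width: 85.5
```

Run:
```python
from h import *
im,m=snap('wrist','w1.png'); print(m['tvec'])
print(proj(m,[(488,313,109),(488,313,78),(488,313,60)]))
```

```text
[-202.65214719 -571.87111029  206.90567565]
[[321.61095198 175.78700553]
 [321.21522859 168.85382082]
 [321.01993685 165.43453872]]
```

View pics/w1.png

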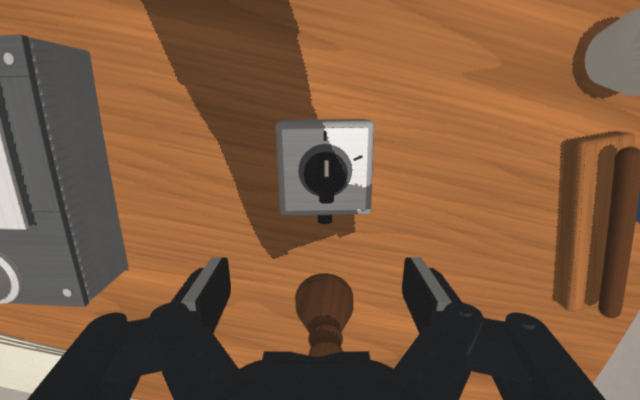

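The wrist view shows the knob disc centred near (325,171), with the bar vertical in the image and its white line at (327,168). The station top's corners are (277,122), (372,121), (373,213) and (279,214).

Run:
```python
from h import *
m=optics.camera_model('wrist'); s=telemetry.observe()
S=ray(m,[(277,122),(372,121),(373,213),(279,214)],60)
print(S.mean(0),[deg(S[3]-S[0]),deg(S[2]-S[1])],np.linalg.norm(S-np.roll(S,1,0),axis=1))
D=ray(m,[(325.5,171)],78)[0]
L=ray(m,[(327,160),(327,177)],109);print(D,L,deg(L[1]-L[0]))
R=s['orientation'];print(s['tool_pos'],R.T@(np.r_[(S.mean(0)+D)[:2]/2,82]-s['tool_pos']))
```

```text
[491.06229993 318.33116247  60.        ] [np.float64(10.331481279712143), np.float64(14.935862784603858)] [ 97.06125707  94.29254732  96.95583604 102.08422413]
[489.01234407 317.70968992  78.        ] [[473.17723018 314.96625347 109.        ]
 [487.88480068 318.04189943 109.        ]] 11.811475501645319
[507.20200565 312.68949413 224.82851878] [  9.23115062 -14.66283738 142.90842535]
```

```bash
python3 -m crank '[1,0.5,-0.8,1,0,0,0,1,0.5,-0.8,2,0,0,0,1,0,0,3,0,0,0,1,0,0,3,0,0,0,1,0,0,2,0,0,0,1,0,0,0,0,0,0]'
python3 - <<'E'
from h import *
s=telemetry.observe();R=s['orientation'];print(R.T@(np.array([489.5,317.5,82])-s['tool_pos']))
im,m=snap('wrist')
# knob disc estimate via dark mask near the axis
p=proj(m,[(489.5,317.5,109),(510,322,109),(469,313,109)]);print(p)
for q in p: cv2.circle(im,tuple(int(v) for v in q),3,(255,0,0),1)
cv2.imwrite('pics/w2.png',im[...,::-1])
E
```

```text
time: 1.73
tool_pos: [486.0, 320.5, 112.1]
orientation: [[-0.165, 0.986, -0.005], [0.986, 0.165, -0.004], [-0.003, -0.005, -1.0]]
wrist_force: [-1.3, -0.2, 0.1]
grip_width: 85.3
[-3.39981242  3.11703687 30.07394806]
[[309.59892695 260.70660157]
 [311.71285127 293.66629344]
 [307.3129422  224.86399987]]
```

View pics/w2.png

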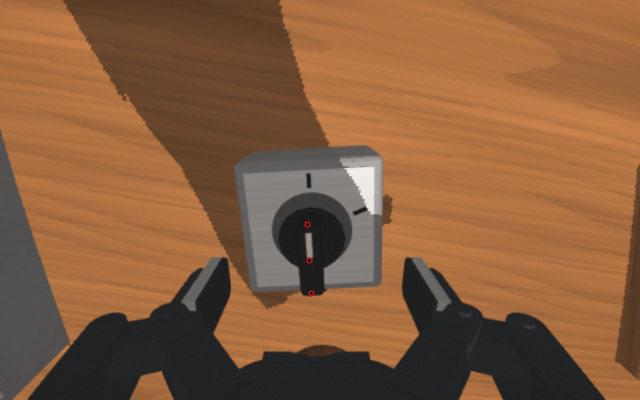

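The projected knob axis and bar ends fall on the bar, with the white line near (309,248). The estimate holds, so I'll descend and close.

```bash
python3 -m crank '[1,-0.3,0.3,1.4,0,0,-2.5,1,0,0,1.4,0,0,0,0,0,0,0,0,0,0,0,0,0,0,0,0,0,0,0,0,0,0,0,0,0,0,0,0,0,0,0,0,0,0,0,0,0,0,0,0,0,0,0,0,0]' 60; python3 -m crank '[0,0,0,0,0,0,0,0,0,0,0,0,0,0]'
```

```text
time: 2.45
tool_pos: [493.0, 320.5, 96.5]
orientation: [[-0.198, 0.98, 0.006], [0.98, 0.198, 0.0], [-0.001, 0.006, -1.0]]
wrist_force: [3.6, -30.2, 4.0]
grip_width: 12.5
time: 2.62
tool_pos: [493.1, 319.1, 97.0]
orientation: [[-0.196, 0.981, 0.007], [0.981, 0.196, -0.002], [-0.004, 0.006, -1.0]]
wrist_force: [1.6, 3.6, -11.8]
grip_width: 11.9
```

```bash
python3 -m crank '[0.6,0,0,0,0,0,0,0.6,0,0,0,0,0,0,0.6,0,0,0,0,0,0,0.6,0,0,0.6,0,0,0,0.6,0,0,0.6,0,0,0,0.6,0,0,0.3,0,0,0,0.6,0,0,0,0,0,0]'
```

```text
time: 3.2
tool_pos: [493.7, 320.1, 81.7]
orientation: [[-0.196, 0.981, 0.008], [0.981, 0.196, -0.0], [-0.002, 0.008, -1.0]]
wrist_force: [-0.3, 0.6, -1.0]
grip_width: 51.2
```

```bash
python3 -m crank '[0,-0.1,0,0,0,0,0,0,0,0,0,0,0,0,0,0,0,0,0,0,0,0,0,0,0,0,0,0,0,0,0,0,0,0,0,0,0,0,0,0,0,0]' 60
```

```text
time: 3.7
tool_pos: [493.6, 318.6, 81.4]
orientation: [[-0.196, 0.981, 0.007], [0.981, 0.196, -0.001], [-0.003, 0.007, -1.0]]
wrist_force: [-0.7, 0.1, -2.2]
grip_width: 13.1
```

```bash
python3 -m crank '[0,0,0,0.4,0,0,0,0,0,0,0.4,0,0,0,0,0,0,0.2,0,0,0]' 60
```

```text
time: 3.95
tool_pos: [494.0, 318.9, 73.7]
orientation: [[-0.196, 0.981, 0.009], [0.981, 0.196, 0.0], [-0.002, 0.009, -1.0]]
wrist_force: [-17.5, -11.1, 54.6]
grip_width: 13.2
```

```bash
python3 -m crank '[0,-0.04,0,0,0,0,7,0,-0.04,0,0.05,0,0,7,0,-0.04,0,0.05,0,0,7,0,-0.04,0,0.05,0,0,7]' 60
```

```text
time: 4.28
tool_pos: [493.6, 317.3, 74.8]
orientation: [[0.296, 0.955, 0.011], [0.955, -0.296, 0.002], [0.005, 0.01, -1.0]]
wrist_force: [-3.4, -2.3, 8.4]
grip_width: 12.8
```

```bash
python3 -m crank '[0,-0.04,0,0.08,0,0,7,0,-0.04,0,0.08,0,0,7,0,-0.04,0,0.08,0,0,7,0,-0.04,0,0.08,0,0,7,0,-0.04,0,0.08,0,0,7]' 60
python3 - <<'E'
from h import *
s=telemetry.observe();print(s['moment'],deg(s['orientation'][:2,0]))
E
```

```text
time: 4.7
tool_pos: [492.7, 316.0, 74.2]
orientation: [[0.799, 0.602, 0.013], [0.602, -0.799, 0.004], [0.013, 0.005, -1.0]]
wrist_force: [-5.5, -4.5, 16.2]
grip_width: 13.2
[-0.93222447  1.3734767   0.00874468] 36.99583048778155
```

```bash
python3 -m crank '[0,-0.02,0,0.08,0,0,4,0,0,0,0.06,0,0,2]' 60
python3 - <<'E'
from h import *
s=telemetry.observe();print(s['moment'],deg(s['orientation'][:2,0]))
E
```

```text
time: 4.87
tool_pos: [492.5, 315.9, 74.3]
orientation: [[0.863, 0.505, 0.014], [0.505, -0.863, 0.004], [0.014, 0.004, -1.0]]
wrist_force: [-2.8, -4.2, 11.6]
grip_width: 13.0
[-1.08491075  1.10501264  1.07972356] 30.359133043090257
```

```bash
python3 -m crank '[0,0,0,-0.4,0,0,0,0,0,0,-0.3,0,0,0,0,0,0,0,0,0,0,0.6,0,0,0,0,0,0,0.6,0,0,0,0,0,0,0.6,0,0,0,0,0,0,0.6,0,0,-2,0,0,0,0.6,0,0,-3,0,0,0]'; python3 -m crank '[1,0,0,-3.5,0,0,0,1,0,0,-3.5,0,0,0,1,0,0,-2,0,0,0,1,0,0,0,0,0,0]'
python3 - <<'E'
from h import *
im,m=snap('wrist')
p=proj(m,[(489.5,317.5,109)])[0];print(p)
x,y=[int(v) for v in p]
t,mt=snap('top')
a=cv2.resize(im[max(0,y-90):y+90,max(0,x-90):x+90],(400,400),interpolation=cv2.INTER_CUBIC)
cv2.imwrite('pics/w3.png',a[...,::-1])
E
```

```text
time: 5.53
tool_pos: [489.1, 314.2, 126.5]
orientation: [[0.864, 0.504, 0.008], [0.504, -0.864, -0.0], [0.007, 0.004, -1.0]]
wrist_force: [1.4, 0.1, -0.3]
grip_width: 51.3
time: 5.87
tool_pos: [488.7, 314.5, 224.7]
orientation: [[0.864, 0.503, 0.011], [0.503, -0.864, 0.003], [0.011, 0.003, -1.0]]
wrist_force: [1.2, 0.7, 0.5]
grip_width: 85.9
[315.83006644 193.34931621]
```

View pics/w3.png

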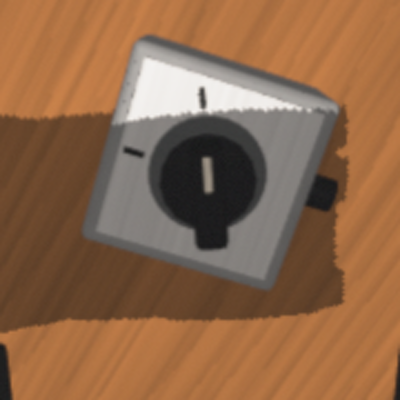

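The knob now points at the second mark (seen at (133,152)), and the bar is centred where it was predicted. Next is the fastener.

```bash
python3 -m crank '[1,-2,3.5,0,0,0,6.4,1,-1.6,3.7,0,0,0,6.4,1,-1.1,3.8,0,0,0,6.4,1,-0.7,3.9,0,0,0,6.4,1,-0.2,4,0,0,0,6.4,1,0.3,4,0,0,0,6.4,1,0.5,4,0,0,0,0,1,0.5,4,0,0,0,0]'; python3 -m crank '[1,0.5,4,0,0,0,0,1,0,0,0,0,0,0]'
python3 - <<'E'
from h import *
s=telemetry.observe();print(deg(s['orientation'][:2,0]))
im,m=snap('wrist','w4.png');t=np.radians(10.8);u=np.array([np.cos(t),np.sin(t),0])
print(proj(m,[(489.8,-61,135)]))
E
```

```text
time: 6.63
tool_pos: [482.7, -11.5, 208.1]
orientation: [[0.986, -0.165, -0.006], [-0.165, -0.986, -0.001], [-0.006, 0.002, -1.0]]
wrist_force: [0.4, 0.5, -0.8]
grip_width: 85.3
time: 6.8
tool_pos: [478.5, -58.6, 205.1]
orientation: [[0.985, -0.171, -0.01], [-0.171, -0.985, -0.002], [-0.01, 0.004, -1.0]]
wrist_force: [0.0, 0.9, -0.1]
grip_width: 85.5
-9.863851811946153
[[330.71138778 214.89314112]]
```

View pics/w4.png

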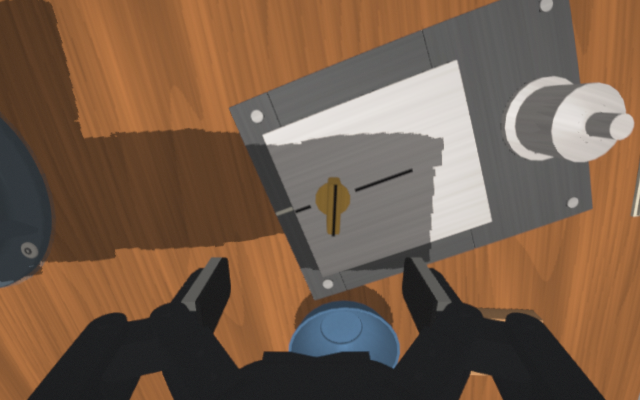

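The wrist view shows the wing slot running from about (334,184) to (333,236), with marks at (297,211)–(310,207) and (356,190)–(412,170).

Run:
```python
from h import *
m=optics.camera_model('wrist'); s=telemetry.observe();R=s['orientation']
M=ray(m,[(297,211),(310,207),(356,190),(412,170)],103);print(deg(M[3]-M[0]),deg(M[3]-M[2]))
im=cv2.imread('pics/w4.png');g=cv2.cvtColor(im,cv2.COLOR_BGR2HSV)
r=np.s_[165:250,300:365]
br=((g[...,0]>15)&(g[...,0]<32)&(g[...,1]>110))[r]
dk=(im.max(2)<45)[r]; n,l,st,c=cv2.connectedComponentsWithStats(dk.astype(np.uint8));print(st,c)
k=[i for i in range(1,n) if st[i,3]>30]
for i in k:
    y,x=np.nonzero(l==i);P=ray(m,np.c_[x+300,y+165],135)
    d=np.linalg.svd((P-P.mean(0))[:,:2])[2][0];print('slot',P.mean(0),P.min(0),P.max(0),deg(d))
y,x=np.nonzero(br);print('brass',x.min()+300,x.max()+300,y.min()+165,y.max()+165)
F=np.array([489.8,-61,135]);print(R.T@(np.array([489.8,-61,106])-s['tool_pos']),proj(m,[(489.8,-61,107)]))
```

```text
10.9457235677647 10.97480211408481
[[   0    0   65   85 5409]
 [  33   21    4   50   80]
 [  56   21    9    5   17]
 [   0   41   10    5   19]] [[31.97726012 42.00425217]
 [34.125      45.475     ]
 [59.82352941 23.17647059]
 [ 4.63157895 43.        ]]
slot [492.82183578 -55.61743095 135.        ] [488.95953546 -75.1114117  135.        ] [497.08202484 -36.83766624 135.        ] -101.15512973449373
brass 316 349 178 233
[12.98071044  2.41350567 98.7679687 ] [[329.95827605 205.89805871]]
```

```bash
python3 -m crank '[0.7,0.7,-0.2,1,0,0,1,0.7,0.6,-0.2,2,0,0,0,0.7,0,0,3,0,0,0,0.7,0,0,2,0,0,0,0.7,0,0,1,0,0,0,0.7,0,0,0,0,0,0]'
python3 - <<'E'
from h import *
m=optics.camera_model('wrist'); s=telemetry.observe();R=s['orientation']
print(R.T@(np.array([492,-57,107])-s['tool_pos']))
im,m=snap('wrist')
for q in proj(m,[(492,-57,135),(495.9,-37.4,135),(488.1,-76.6,135)]): cv2.circle(im,tuple(int(v) for v in q),3,(255,0,0),1)
cv2.imwrite('pics/w5.png',im[100:400,160:480,::-1])
E
```

```text
time: 7.35
tool_pos: [491.3, -49.3, 103.3]
orientation: [[0.982, -0.191, -0.016], [-0.191, -0.982, 0.001], [-0.016, 0.002, -1.0]]
wrist_force: [-0.2, 0.4, 0.7]
grip_width: 59.7
[ 2.05892891  7.43787707 -3.71233634]
```

View pics/w5.png

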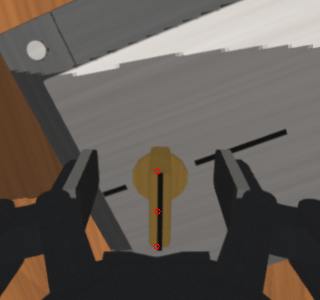

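The brass wing and slot, from (160,173) to (160,250) in the crop, lie on my projected marks. I'm lifting 4 mm, centring, then gripping.

```bash
python3 -m crank '[0.7,0.2,0.7,-0.4,0,0,0,0.7,0,0,0,0,0,0,0,0,0,0,0,0,0,0,0,0,0,0,0,0,0,0,0,0,0,0,0,0,0,0,0,0,0,0,0,0,0,0,0,0,0,0,0,0,0,0,0,0]' 50
python3 - <<'E'
from h import *
m=optics.camera_model('wrist'); s=telemetry.observe();R=s['orientation']
print(R.T@(np.array([492,-57,107])-s['tool_pos']),deg(R[:2,0]),s['moment'])
E
```

```text
time: 8.07
tool_pos: [492.5, -55.0, 110.9]
orientation: [[0.982, -0.189, -0.015], [-0.189, -0.982, 0.002], [-0.015, 0.001, -1.0]]
wrist_force: [0.4, 0.4, 5.0]
grip_width: 9.0
[-0.09526044  2.04756498  3.93506905] -10.893054480800734 [-0.1595997  -0.5661295   0.03696384]
```

```bash
python3 -m crank '[0,0.02,0,0,0,0,7,0,0.02,0,0,0,0,7,0,0.02,0,0,0,0,7,0,0.02,0,0,0,0,7,0,0.02,0,0,0,0,7,0,0.02,0,0,0,0,7,0,0.02,0,0,0,0,7,0,0.02,0,0,0,0,7]' 50
python3 - <<'E'
from h import *
s=telemetry.observe();R=s['orientation'];print(deg(R[:2,0]),s['moment'],s['joint_positions'])
E
```

```text
time: 8.73
tool_pos: [495.2, -57.4, 111.0]
orientation: [[0.373, -0.928, -0.012], [-0.928, -0.373, -0.001], [-0.003, 0.011, -1.0]]
wrist_force: [1.8, -2.0, -4.9]
grip_width: 8.9
-68.08643125850121 [-0.47390265 -0.43682866  0.02742301] [-1.13756845e-01  2.75772766e-01 -2.63309860e-01  1.04310082e+00
 -2.46547756e-03  2.64536772e+00]
```

```bash
python3 -m crank '[0,0.02,0,0,0,0,6,0,0.02,0,0,0,0,5,0,0,0,0,0,0,0]' 50
python3 - <<'E'
from h import *
s=telemetry.observe();R=s['orientation'];print(deg(R[:2,0]),s['moment'])
im,m=snap('wrist');cv2.imwrite('pics/w6.png',im[80:400,160:480,::-1])
E
```

```text
time: 8.98
tool_pos: [495.4, -58.2, 111.0]
orientation: [[0.172, -0.985, -0.011], [-0.985, -0.172, -0.002], [-0.0, 0.011, -1.0]]
wrist_force: [0.8, 0.9, -3.7]
grip_width: 9.2
-80.09352738743151 [ 0.0563939  -0.35501995 -0.11738614]
```

View pics/w6.png

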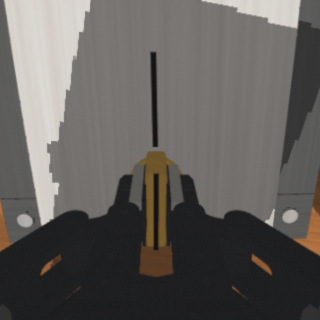

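The slot, (155,175)–(157,248), is in line with the mark, (153,52)–(155,147). Now I'll press down while still gripping.

```bash
python3 -m crank '[0,0,0,0.3,0,0,0,0,0,0,0.3,0,0,0,0,0,0,0.3,0,0,0]' 60
```

```text
time: 9.28
tool_pos: [495.5, -58.1, 103.2]
orientation: [[0.187, -0.982, -0.01], [-0.982, -0.187, -0.002], [-0.0, 0.01, -1.0]]
wrist_force: [-4.2, 0.3, 11.4]
grip_width: 9.1
```

```bash
python3 -m crank '[0,0,0,0.2,0,0,0,0,0,0,0.2,0,0,0]' 60;python3 -m crank '[0,0,0,0.2,0,0,0]' 60
```

```text
time: 9.45
tool_pos: [495.7, -58.1, 102.4]
orientation: [[0.194, -0.981, -0.007], [-0.981, -0.194, -0.002], [0.001, 0.007, -1.0]]
wrist_force: [-21.6, 2.2, 53.8]
grip_width: 8.6
time: 9.53
tool_pos: [495.7, -58.1, 102.6]
orientation: [[0.198, -0.98, -0.005], [-0.98, -0.198, -0.002], [0.001, 0.006, -1.0]]
wrist_force: [-17.9, 2.4, 41.3]
grip_width: 9.0
```

```bash
python3 -m crank '[0,0,0,0.1,0,0,0,0,0,0,0.1,0,0,0]' 60
python3 - <<'E'
from h import *
a,m=snap('wrist');b,ms=snap('scene');t,mt=snap('top')
print(telemetry.observe()['wrist_force'])
x,y=proj(ms,[(489.5,317.5,95)])[0].astype(int);print(x,y)
x2,y2=proj(ms,[(492,-57,100)])[0].astype(int)
k=lambda i,x,y:cv2.resize(i[y-35:y+35,x-35:x+35],(300,300),interpolation=cv2.INTER_CUBIC)
x3,y3=412,200
c=np.zeros((620,640,3),np.uint8);c[:320,:320]=a[80:400,160:480];c[:300,330:630]=k(b,x,y);c[320:620,330:630]=k(b,x2,y2)
c[330:530,:320]=cv2.resize(t[130:280,170:460][:,:],(320,200))
cv2.imwrite('pics/f.png',c[:600,:,::-1])
E
```

```text
time: 9.7
tool_pos: [495.5, -58.1, 102.9]
orientation: [[0.205, -0.979, -0.003], [-0.979, -0.205, -0.003], [0.002, 0.004, -1.0]]
wrist_force: [-4.2, 1.5, 9.7]
grip_width: 8.8
[-7.10597434  0.89216548 16.33952119]
426 180
```

View pics/f.png

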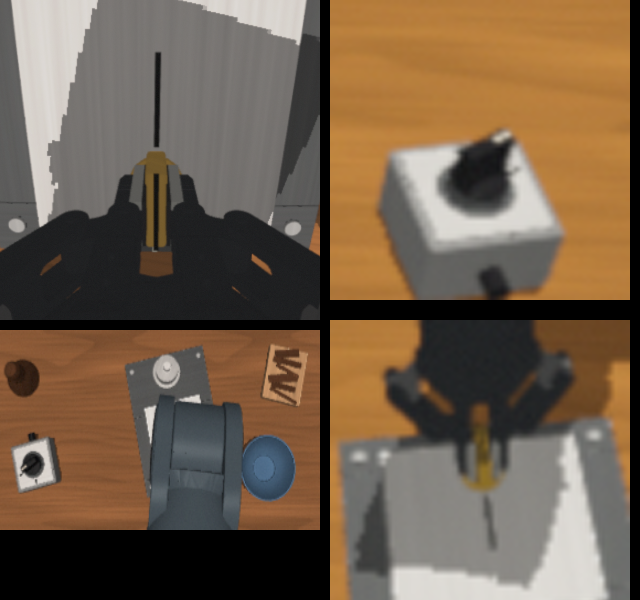

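```bash
python3 -m crank '[0,0,0,0.17,0,0,0]' 60
python3 - <<'E'
from h import *
t,_=snap('top');t,_=snap('top');s=telemetry.observe();print(s['tool_pos'],s['wrist_force'],s['time'])
E
```

```text
time: 9.93
tool_pos: [495.7, -58.1, 102.5]
orientation: [[0.208, -0.978, -0.002], [-0.978, -0.208, -0.003], [0.002, 0.003, -1.0]]
wrist_force: [-16.4, 2.9, 44.4]
grip_width: 8.7
[495.57214895 -58.02624189 102.7102251 ] [-11.98997762   1.67514755  29.2203736 ] 10.0333
```

```bash
python3 -c "
from station import manip,telemetry
print(manip.finish_job()); s=telemetry.observe();print(s['time'],s['tool_pos'],s['wrist_force'])"
```

```text
the job is handed in; nothing more can be done
None
the job is handed in; nothing more can be done
```

The job is handed in at about 10 s of robot time, with the gripper still holding the fastener and pressing the panel down. No verdict came back.

- **Knob:** I pressed it about 7 mm, turned it clockwise about 71° to its stop (torque rose to 1.1 N m), let it rise and released it. Pictures show it pointing at the second mark. It looks up in the last scene picture, but I did not measure its height.
- **Fastener:** I turned it about 69° clockwise, and the wrist picture shows the slot in line with the marks. The gripper drifted about 2.7° during the press, leaving the wing about 1° from the marks by the gripper's angle.
- **Panel:** The gripper went down about 8 mm at 11 N, which fits the panel springs, and then met a hard stop. That means the pin did not block it. The last reading was about 29 N, steady. The wrist force peaked at about 55 N.
- **Bystanders:** The bowl, block and brush look upright and in place in the last top picture. I judged this by eye and did not measure it.

**Disagreements:** The top and wrist cameras differed by about 5 mm on the station and fastener positions. For the fastener I relied mostly on the closer wrist view. My first grip on the knob stopped about 15 mm too high, so I released it, went lower and gripped again before pressing.

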